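# Bring a spread circlip to the groove of an axle stub and hold it there

## Robot

A 7-joint arm with a two-finger parallel gripper is mounted at the origin on the work surface. World frame = base frame: x ahead of the robot, y to its left, z up, the work surface at z = 0. Lengths are in m, angles in rad, forces in N, time in s.
With the tool pointing down it reaches from about 0.4 to 0.925 m from the base axis. Payload 4.1 kg.
Tool frame: the origin (TCP) lies between the finger pads; the fingertips stand 25 mm ahead of it and the grasp point (between the pads) lies 6 mm ahead of it; z points along the fingers, y is the direction in which the jaws open and shut (so a half turn about z gives the same grasp; the last joint's range is limited). The gripper opens to 85 mm and grips with 20 to 120 N. Pads are 22 mm wide; open, the fingers measure 114 mm over their backs; the gripper's body (76 mm by 85 mm) begins 54 mm behind the grasp point. The pads swing forward as they close: fully open they stand 13 mm farther back than shut.
Start: joints at [1.185, 0.398, 0.045, 1.537, -0.019, 1.207, -0.051], TCP at [0.184, -0.623, 0.233] pointing down, gripper open.
Joint ranges: [-2.82, 2.82], [-0.49, 2.23], [-1.37, 1.46], [0, 2.46], [-1.36, 4.5], [0.23, 2], [-2.94, 2.94]. Speed limits (rad/s): [2.57, 2.57, 3.14, 3.14, 3.14, 3.14, 3.14].

## Interface

Orientations are given as a rotation vector (axis times angle).
In Python, from workcell import env, viewer, job gives the robot as it stands. The module is installed in compiled form; this text tells all that it offers.
- The arm moves only by the tool apply_moves, never from a script. Its arguments are lists of equal length, an entry for each row: "twist": the turn, a rotation vector about the tool's x, y, z in rad, a list of three; "dp": the shift along the tool's x, y, z in m, a list of three; "fingers": the finger opening in m, from 0 to 0.0854. A call has exactly 10 rows; each row is the pose to reach, as a shift and turn from the pose commanded when the call began, along the tool's axes at that moment; what a row does not reach only later rows make up. A row lasts 1/8 s, in which the tool goes at most 62.5 mm and 10.7 degrees, less where a joint would pass 70% of its speed; a pose out of reach is approached as far as the arm can. A call with a gripper value outside its range is refused whole. The fingers move at their own pace and stop on an object; "force" is the grip in N (left out, the last holds). Time passes only in rows, so rows that repeat a pose let the fingers close, or fill a call up. It gives the time, the measured TCP pose, the force and the opening at its end, in the units of the state.
- env.get_obs(): the state, without advancing time (a new reading comes with each control period).
- viewer.capture(name): name is "scene" or "top"; returns the picture (400x640x3 uint8, red, green, blue); there is no depth.
- viewer.camera_model(name): a dict with "mtx" (3x3 intrinsics, pixels), "world_to_cam" (4x4, takes a point from world to camera coordinates). Camera axes: x right, y up, looking along -z (the intrinsics and any distortion apply to the point x, -y, -z); pixel columns grow to the right and rows downward; lengths in m; the calibration is good to about 2 mm. A picture is of the moment at which its call begins. camera_model takes no time and is no camera call.
- job.finish_job(): hands the job in, once; it reports no verdict.
The state is a dict: "time_s": time; "qpos": joint angles; "joint_vel": joint speeds; "effort": joint torques, N m; "eef_pos": TCP position; "tool_rot": TCP orientation; "contact_force": force on the tool from outside, world axes, zero at the start; "torque": the same for the moment, N m; "grip_width": finger opening in m.
Only numpy, scipy, OpenCV 4.12 (cv2) and the standard library are available. Lean on these libraries where they do the work, as an engineer would, in place of code of your own. Each camera call takes 0.05 s, during which the arm holds its last target.

## Task

Take the circlip pliers, which already carry the retaining ring, from their stand, squeeze them gently until the handles are parallel and no further, and lower the spread ring over the round end of the grooved axle stub until it is level in the groove. Do not push hard against the stub and leave the other things where they are. Finish while still holding the pliers there, squeezed, with the ring spread around the groove and not resting or leaning on the stub.

Things in the scene. Friction and masses are not known exactly. Their poses are not given: they have to be found in the camera images.
- pliers: Circlip pliers, 0.17 kg, standing upright in the stand, handles up, the retaining ring already on their tips. Origin on the pivot axis, 72 mm above the stand's underside at the start; z up along the pliers, y the direction in which the handles close, x the pivot axis. A steel cross bar 70 mm long (y), 16 mm deep (x), 12 to 4 mm below the origin, rests on the stand. 
- grip (a point): Point midway between the two black handles, 70 mm above the pliers' origin. Each handle is 14 mm deep (x), 8 mm thick, 20 to 90 mm above the origin. At rest they lean outwards: 62 mm over the outer faces at the top, 55 mm at this height. Squeezed parallel they measure 30 mm outside. A spring opens them: at this height 3 N per handle at rest, 12 N parallel, 15 N at the limit.
- ring_center (a point): Ring centre when properly spread, mid-thickness, fixed in the pliers' frame at x -16.5, y 0, z -45 mm. Steel ring, 3 mm thick, level, 4 mm broad; properly spread it is round, 30 mm inside, 38 mm outside; gap, lugs (3 mm beyond the ring) and plier tips on the pliers' side (+x). At rest it is 22 mm wide inside (y) and cannot pass the axle.
- lever (a joint): Squeeze of the pliers: the angle each handle has turned inwards (rad). 0 at rest, 0.18 with the handles parallel and the ring properly spread; from 0.14 it counts as spread wide enough, above 0.24 the ring is bent.
- stub: Fixed upright axle stub on the perforated plate (10 mm thick): 70 x 70 x 10 mm foot, toothed belt pulley 52 mm across at 10 to 34 mm height, then a steel axle 24 mm across with a groove and a round end at 68 mm, tapered to 16 mm over its top 6 mm. Origin at the centre of its underside, z up. Told from the other stub by the groove and the round, tapered end.
- groove (a point): Centre of the ring groove of stub, on the axle's axis 44.5 mm above the stub's underside. The groove is 9 mm wide (40 to 49 mm) and 18 mm in diameter; the axle's end is 23.5 mm above this point, the pulley's top 10.5 mm below.
- stand: Fixed grey stand for the pliers. Origin under the pliers' pivot at its underside, z up, axes as the pliers' at the start. Base 85 x 100 x 8 mm, two posts at y = +31 and -31 mm, each 26 (x) by 10 mm (y), 60 mm high plus 4 mm lips before and behind the cross bar. The pliers with their ring come out straight upwards.
- square_stub: Fixed second stub, not for this job: same foot, smooth 52 mm hub and 24 mm axle without a groove, ending in a 15 mm square, 70 mm high. Origin at the centre of its underside.
- lens_cap: Bystander: loose black stepped lens cap, 72 mm across, 34 mm high, origin at the underside's centre.
- screwdriver: Bystander: loose screwdriver with black handle, about 200 mm long, lying on the plate.
- wrench: Bystander: loose steel wrench lying on the plate.
- spare_pulley: Bystander: loose aluminium ring-shaped spare wheel, 52 mm across, 24 mm high, origin at the underside's centre.
- parts_tray: Bystander: grey parts tray 100 x 140 x 25 mm, origin at the underside's centre.
- oil_bottle: Bystander: small white bottle, 44 mm across, 100 mm high, origin at the underside's centre.
Mind the look-alikes: they are no part of the job. Leave any green look-alike of the pliers alone.

How it is judged:
On the way, in this order (a step that is already met when the one before it is completed fails the run):
1. the pliers with the ring are lifted out of the stand (z of ring_center in the frame of stand above 0.07 m and contact force between the fingers and pliers above 1 N), for 0.1 s.
2. the spread ring is above the end of the grooved stub (horizontal distance between ring_center and groove below 0.01 m and z of ring_center in the frame of groove above 0.022 m and value of joint lever above 0.14 rad), for 0.1 s.
At the end, for the whole second after the job is handed in: The ring surrounds the axle (centre within 5 mm of its axis) with its mid-thickness within 3.2 mm of the groove's middle, level within 0.12 rad, kept spread by the squeezed pliers (squeeze 0.14 to 0.24 rad); the fingers hold the pliers, still, and they press on the stub with less than 5 N (horizontal distance between ring_center and groove below 0.005 m and z of ring_center in the frame of groove between -0.0032 and 0.0032 m and value of joint lever between 0.14 and 0.24 rad and angle between pliers's own z axis and vertical below 0.12 rad and contact force between the fingers and pliers above 2 N and contact force between pliers and stub below 5 N and linear speed of pliers below 0.02 m/s); the arm keeps its last pose, push and grip.
It fails at once if the ring is over-stretched: the pliers are squeezed past 0.24 rad (value of joint lever above 0.24 rad).
It fails at once if the ring or pliers press on the stub with more than 15 N (contact force between pliers and stub above 15 N).
It fails at once if a bystander is shifted by more than 30 mm (distance of any of lens_cap, screwdriver, wrench, spare_pulley, parts_tray, oil_bottle from where it was at the start of the episode above 0.03 m).
It also fails if it takes over 43 s, if anything falls off the work surface, if the arm or the gripper's body presses on something with over 40 N, if the wrist force passes 120 N, or if a joint passes its speed limit or range.

## Working session

There is one attempt and no reset: what is moved stays moved. The work goes in short steps, Python scripts to look and compute and a tool call to move; the robot and the scene stay as the last step left them, time stands still between calls to the robot, and variables do not carry over. Pictures are saved under pics/ and viewed, and the job is handed in when it is done.

Besides the shell and the picture viewer there is one more tool, called after "Request:" by a JSON object that holds its "name" and its "arguments", one argument or row to a line. apply_moves: Moves the arm, as the interface text tells. Its arguments: {"type":"object","properties":{"twist":{"type":"array","items":{"type":"array","items":{"type":"number"}}},"dp":{"type":"array","items":{"type":"array","items":{"type":"number"}}},"fingers":{"type":"array","items":{"type":"number"}},"force":{"type":"number"}},"required":["twist","dp","fingers"]}

```bash
mkdir -p pics; ls; python3 - <<'E'
from workcell import env, viewer, job
import cv2,numpy as np
np.set_printoptions(precision=5,suppress=True)
for n in("scene","top"):
    im=viewer.capture(n); cv2.imwrite(f"pics/{n}0.png",im[:,:,::-1]); np.save(f"{n}0.npy",im)
    print(viewer.camera_model(n))
print(env.get_obs())
E
```

```text
pics
{'mtx': array([[409.44945,   0.     , 322.14166],
       [  0.     , 409.44945, 197.02985],
       [  0.     ,   0.     ,   1.     ]]), 'world_to_cam': array([[-0.08551,  0.99612,  0.02082, -0.03787],
       [-0.66984, -0.07294,  0.73891,  0.24667],
       [ 0.73757,  0.04924,  0.67348, -1.50795],
       [ 0.     ,  0.     ,  0.     ,  1.     ]])}
{'mtx': array([[416.96473,   0.     , 322.70638],
       [  0.     , 416.96473, 203.57391],
       [  0.     ,   0.     ,   1.     ]]), 'world_to_cam': array([[ 0.01515, -0.99982, -0.01182,  0.07812],
       [ 0.98215,  0.01266,  0.18767, -0.52395],
       [-0.18749, -0.01445,  0.98216, -1.19815],
       [ 0.     ,  0.     ,  0.     ,  1.     ]])}
{'time_s': 0.1, 'qpos': array([ 1.18503,  0.3991 ,  0.04507,  1.53772, -0.01867,  1.20688,
       -0.0507 ]), 'joint_vel': array([-0.00118, -0.00123, -0.00064, -0.00338,  0.00359,  0.00162,
        0.00207]), 'effort': array([  0.00347, -47.62657,   1.37025, -25.49524,   0.01206,   0.00501,
         0.00003]), 'eef_pos': array([ 0.1837 , -0.62294,  0.23159]), 'tool_rot': array([-3.1077 , -0.44883,  0.00063]), 'contact_force': array([ 0.13807, -0.45171, -0.08402]), 'torque': array([-0.03143, -0.00961,  0.00235]), 'grip_width': 0.08549535187317117}
```

View pics/scene0.png

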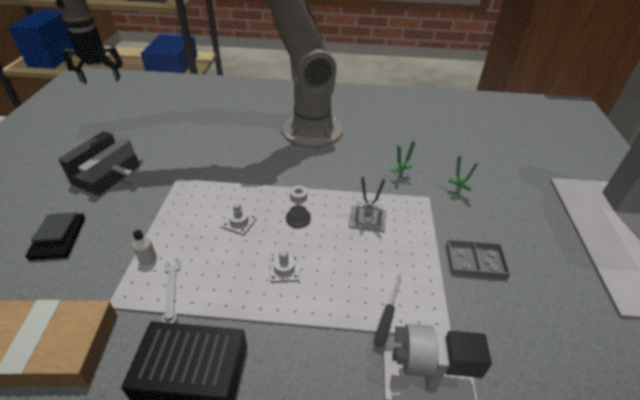

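View pics/top0.png

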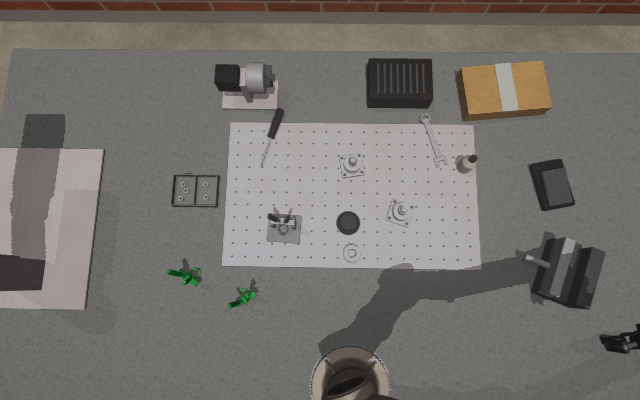

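```bash
python3 - <<'E'
import cv2,numpy as np
s=np.load("scene0.npy")[:,:,::-1];t=np.load("top0.npy")[:,:,::-1]
def c(im,x,y,w=32,h=32):return cv2.resize(im[y-h:y+h,x-w:x+w],(384,384),interpolation=cv2.INTER_CUBIC)
a=np.hstack([c(s,284,260),c(t,352,165)]);b=np.hstack([c(s,237,215),c(t,401,212)])
cv2.imwrite("pics/stubA.png",a[:,:]);cv2.imwrite("pics/stubB.png",b)
cv2.imwrite("pics/pl.png",np.hstack([c(s,368,208),c(t,284,224)]))
E
```

```text
(no output)
```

View pics/stubA.png

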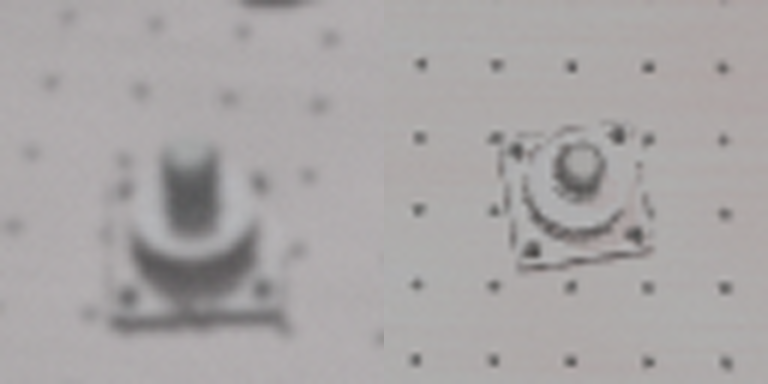

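View pics/stubB.png

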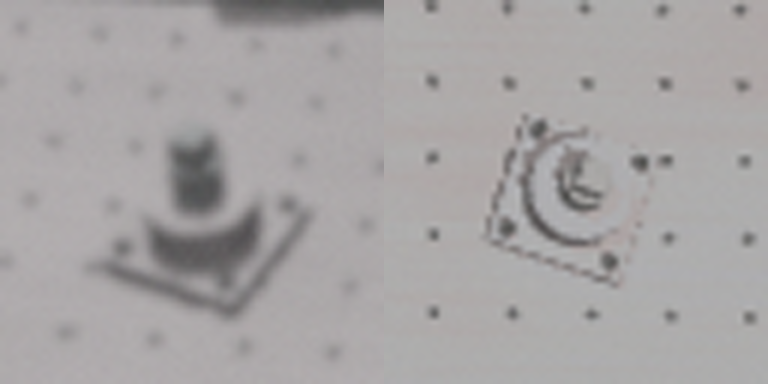

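View pics/pl.png

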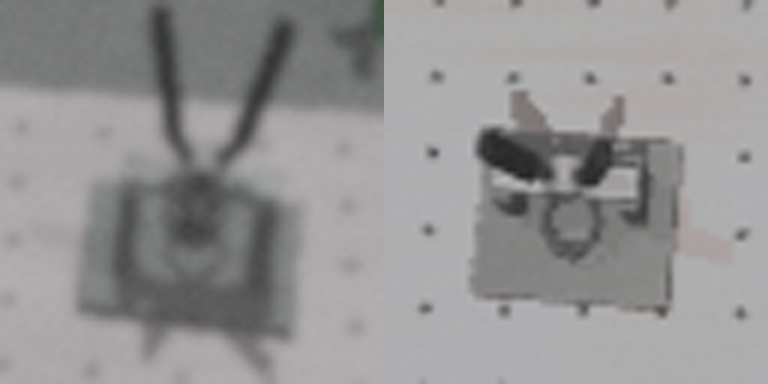

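```bash
python3 - <<'E'
import cv2,numpy as np
s=np.load("scene0.npy")[:,:,::-1];t=np.load("top0.npy")[:,:,::-1]
def c(im,x,y,w=14):
    p=cv2.cvtColor(np.ascontiguousarray(im[y-w:y+w,x-w:x+w]),cv2.COLOR_BGR2GRAY)
    p=cv2.normalize(p,None,0,255,cv2.NORM_MINMAX)
    return cv2.resize(p,(290,290),interpolation=cv2.INTER_LANCZOS4)
cv2.imwrite("pics/st2.png",np.vstack([np.hstack([c(s,284,258),c(t,352,164)]),np.hstack([c(s,238,214),c(t,401,210)])]))
E
```

```text
(no output)
```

View pics/st2.png

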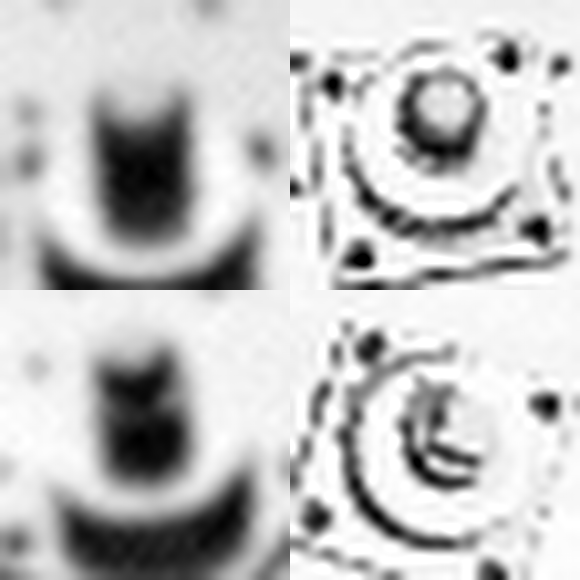

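```bash
cat > h.py <<'E'
import numpy as np,cv2,json
from workcell import env,viewer,job
CM={n:viewer.camera_model(n) for n in("scene","top")}
def ray(n,px):
    K=CM[n]["mtx"];T=CM[n]["world_to_cam"];R=T[:3,:3];t=T[:3,3]
    d=np.array([(px[0]-K[0,2])/K[0,0],-(px[1]-K[1,2])/K[1,1],-1.])
    return -R.T@t,R.T@d
def onz(n,px,z):
    o,d=ray(n,px);return o+d*(z-o[2])/d[2]
def tri(p1,p2):
    A=[];b=[]
    o1,d1=ray("scene",p1);o2,d2=ray("top",p2)
    s=np.linalg.lstsq(np.c_[d1,-d2],o2-o1,rcond=None)[0]
    a=o1+s[0]*d1;c=o2+s[1]*d2
    return (a+c)/2,np.linalg.norm(a-c)
def proj(n,X):
    K=CM[n]["mtx"];T=CM[n]["world_to_cam"];c=T[:3,:3]@X+T[:3,3]
    return np.array([K[0,0]*c[0]/-c[2]+K[0,2],K[1,1]*-c[1]/-c[2]+K[1,2]])
def crop(im,x,y,w,sc,name):
    p=np.ascontiguousarray(im[y-w:y+w,x-w:x+w,::-1]);p=cv2.normalize(p,None,0,255,cv2.NORM_MINMAX)
    p=cv2.resize(p,None,fx=sc,fy=sc,interpolation=cv2.INTER_CUBIC)
    for i in range(0,2*w,5):
        cv2.line(p,(int((i+.5)*sc),0),(int((i+.5)*sc),8 if (x-w+i)%10 else 16),(0,0,255),1)
        cv2.line(p,(0,int((i+.5)*sc)),(8 if (y-w+i)%10 else 16,int((i+.5)*sc)),(0,0,255),1)
    cv2.imwrite(f"pics/{name}.png",p);print(name,"x0",x-w,"y0",y-w,"sc",sc)
E
python3 - <<'E'
from h import *
np.set_printoptions(precision=4,suppress=True)
s=np.load("scene0.npy");t=np.load("top0.npy")
crop(t,284,226,24,12,"pt");crop(s,368,208,30,10,"ps");crop(t,352,164,20,14,"at");crop(s,284,260,22,13,"as")
for p in [(570,270),(540,270),(575,240)]: print(onz("top",p,0.1))
for p in [(352.3,160)]:print(onz("top",p,.078))
print(onz("top",(351.5,164.6),.02), onz("top",(284,220),.078))
E
```

```text
pt x0 260 y0 202 sc 12
ps x0 338 y0 178 sc 10
at x0 332 y0 144 sc 14
as x0 262 y0 238 sc 13
[ 0.3349 -0.6025  0.1   ]
[ 0.3337 -0.52    0.1   ]
[ 0.4184 -0.6244  0.1   ]
[ 0.6509 -0.0012  0.078 ]
[ 0.6535 -0.0021  0.02  ] [0.4674 0.1968 0.078 ]
```

View pics/pt.png

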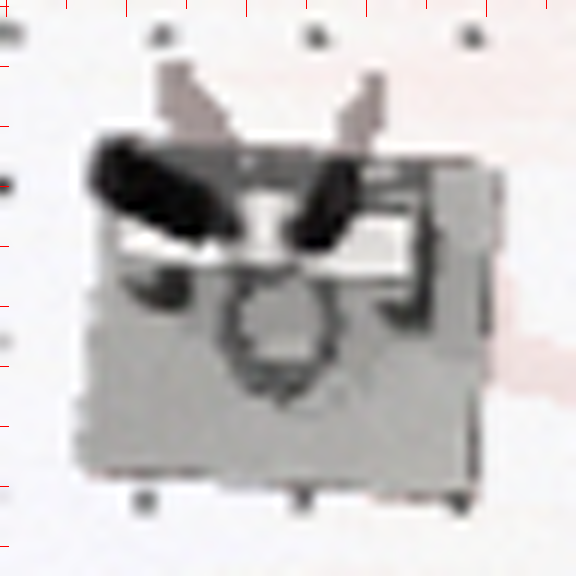

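View pics/ps.png

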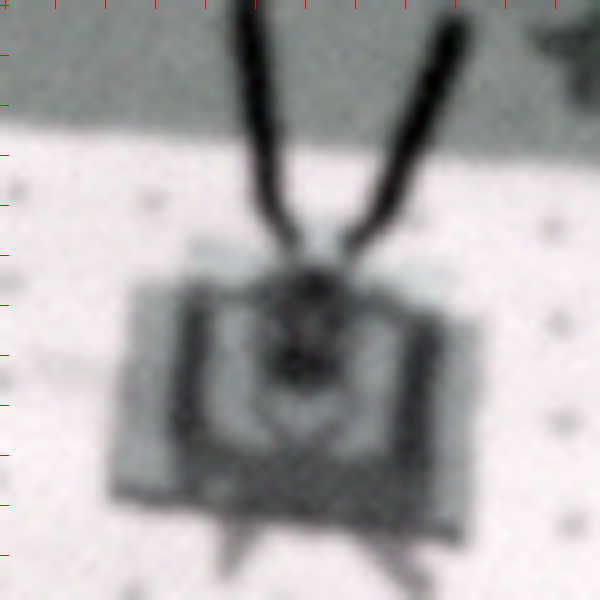

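View pics/at.png

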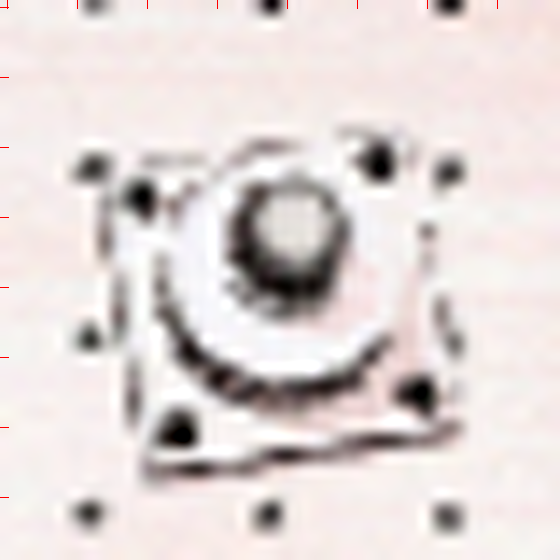

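View pics/as.png

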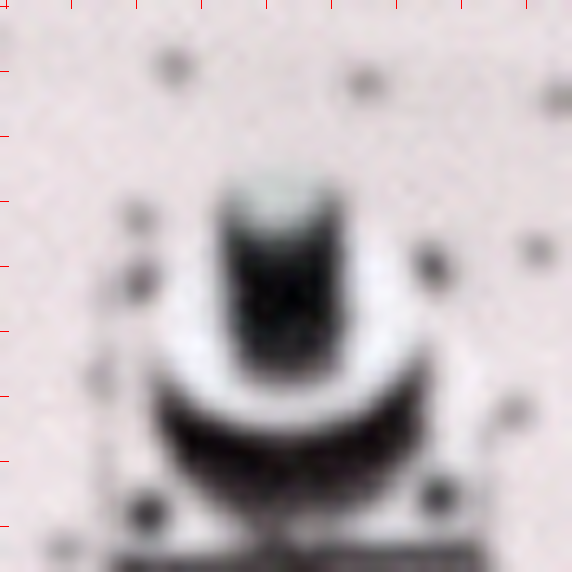

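```bash
python3 - <<'E'
from h import *
np.set_printoptions(precision=4,suppress=True)
P=lambda x,y:(260+x/12-.5,202+y/12-.5)
print("tips mid",onz("top",P(225,177),.172))
print("bar ctr",onz("top",P(268,231),.078))
a,b=onz("top",P(118,250),.078),onz("top",P(412,278),.078);v=a-b;print("bar",np.linalg.norm(v),np.degrees(np.arctan2(v[1],v[0]))-90)
a,b=onz("top",P(80,472),.018),onz("top",P(472,494),.018);v=a-b;print("base",np.linalg.norm(v),np.degrees(np.arctan2(v[1],v[0]))-90)
a,b=onz("top",P(498,168),.018),onz("top",P(474,480),.018);v=a-b;print("baseR",np.linalg.norm(v),np.degrees(np.arctan2(v[1],v[0])))
a,b=onz("top",P(108,140),.018),onz("top",P(80,472),.018);v=a-b;print("baseL",np.linalg.norm(v),np.degrees(np.arctan2(v[1],v[0])))
S=lambda x,y:(338+x/10-.5,178+y/10-.5)
a,b=onz("scene",S(110,490),.018),onz("scene",S(462,530),.018);v=b-a;print("sc base",a,b,np.linalg.norm(v),np.degrees(np.arctan2(v[1],v[0]))-90)
a,b=onz("scene",S(110,500),.010),onz("scene",S(462,545),.010);v=b-a;print("sc base bottom",np.linalg.norm(v),np.degrees(np.arctan2(v[1],v[0]))-90)
# tri stub
A=lambda x,y:(332+x/14-.5,144+y/14-.5)
B=lambda x,y:(262+x/13-.5,238+y/13-.5)
print("stub tip",tri(B(279,205),A(294,226)), onz("top",A(294,226),.078),onz("scene",B(279,205),.078))
bl=[(140,198),(377,160),(418,393),(178,430)]
print("stub bolts",onz("top",A(*np.mean(bl,0)),.021),np.mean(bl,0))
print("bolts sc y",onz("scene",B(*np.mean([(140,283),(433,268),(147,513),(437,495)],0)),.021))
s=np.load("scene0.npy");t=np.load("top0.npy")
crop(s,372,192,20,14,"pst")
# outer handles masks
g=cv2.cvtColor(t,cv2.COLOR_RGB2GRAY);m=(g[205:228,262:296]<60).astype(np.uint8)
n,l,st,c=cv2.connectedComponentsWithStats(m);print(st,c+[262,205])
E
```

```text
tips mid [0.4634 0.2024 0.172 ]
bar ctr [0.4651 0.2031 0.078 ]
bar 0.07166056771816699 -4.69928578288544
base 0.09911787722695577 -2.405128549276526
baseR 0.07970872233370328 -2.922628428163425
baseL 0.08497524899578336 -2.5033386553121506
sc base [0.4924 0.1526 0.018 ] [0.4973 0.2489 0.018 ] 0.09638860114258112 -2.917904308764392
sc base bottom 0.09715703961456387 -4.0097664521859
stub tip (array([ 0.6525, -0.0016,  0.0762]), np.float64(0.0006338715291680451)) [ 0.652  -0.0018  0.078 ] [ 0.6539 -0.001   0.078 ]
stub bolts [ 0.6532 -0.0016  0.021 ] [278.25 295.25]
bolts sc y [ 0.6519 -0.0018  0.021 ]
pst x0 352 y0 172 sc 14
[[  0   0  34  23 718]
 [  6   9  10   8  45]
 [ 23  11   5   7  19]] [[278.6448 215.8134]
 [272.6444 217.6222]
 [286.8947 219.2105]]
```

View pics/pst.png

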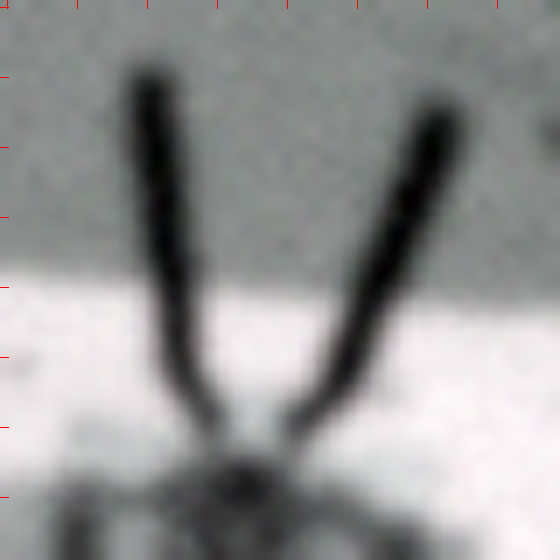

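```bash
python3 - <<'E'
from h import *
from scipy.spatial.transform import Rotation as R
np.set_printoptions(precision=4,suppress=True)
S=lambda x,y:(352+x/14-.5,172+y/14-.5)
for z in(.170,):
  a=onz("scene",S(152,78),z);b=onz("scene",S(440,108),z);v=b-a;print(a,b,(a+b)/2,np.linalg.norm(v),np.degrees(np.arctan2(v[1],v[0]))-90)
o=env.get_obs();r=R.from_rotvec(o["tool_rot"]);M=r.as_matrix();print(M,o["eef_pos"])
yw=np.radians(-3.0)
# desired: z down, y = -pliers y
y=-np.array([-np.sin(yw),np.cos(yw),0]);z=np.array([0,0,-1.]);x=np.cross(y,z)
D=R.from_matrix(np.c_[x,y,z]);print("twist",(r.inv()*D).as_rotvec(), D.as_rotvec())
for T in([.184,-.623,.33],[.42,-.3,.33],[.4645,.2027,.24]): print(T,M.T@(np.array(T)-o["eef_pos"]))
E
```

```text
[0.4605 0.177  0.17  ] [0.4632 0.2293 0.17  ] [0.4618 0.2032 0.17  ] 0.05233657412842159 -3.0388185153721565
[[ 0.9591  0.2829 -0.0006]
 [ 0.2829 -0.9591  0.0016]
 [-0.0002 -0.0017 -1.    ]] [ 0.1837 -0.6229  0.2316]
twist [-0.0016  0.0004  0.3392] [ 3.1405 -0.0822  0.    ]
[0.184, -0.623, 0.33] [ 0.0003 -0.     -0.0984]
[0.42, -0.3, 0.33] [ 0.318  -0.243  -0.0981]
[0.4645, 0.2027, 0.24] [ 0.5029 -0.7125 -0.0073]
```

Request:
{"name": "apply_moves", "arguments": {
  "twist": [
    [0,0,0],
    [0,0,0.05],
    [0,0,0.1],
    [0,0,0.15],
    [0,0,0.2],
    [0,0,0.25],
    [0,0,0.3],
    [0,0,0.34],
    [0,0,0.34],
    [0,0,0.34]
  ],
  "dp": [
    [0,0,-0.05],
    [0.01,-0.01,-0.1],
    [0.05,-0.04,-0.1],
    [0.1,-0.076,-0.1],
    [0.15,-0.115,-0.1],
    [0.2,-0.153,-0.1],
    [0.25,-0.19,-0.1],
    [0.29,-0.22,-0.1],
    [0.318,-0.243,-0.1],
    [0.34,-0.28,-0.1]
  ],
  "fingers": [0.085,0.085,0.085,0.085,0.085,0.085,0.085,0.085,0.085,0.085],
  "force": 20
}}

```text
time_s: 1.35
eef_pos: [0.4314, -0.2576, 0.3319]
tool_rot: [-3.14, 0.083, 0.001]
contact_force: [-0.9, 0.5, -0.1]
grip_width: 0.0848
```

```bash
cat > go.py <<'E'
import sys
from h import *
from scipy.spatial.transform import Rotation as R
np.set_printoptions(precision=4,suppress=True)
o=env.get_obs();r=R.from_rotvec(o["tool_rot"]);M=r.as_matrix()
yw=np.radians(-3.0)
y=-np.array([-np.sin(yw),np.cos(yw),0]);z=np.array([0,0,-1.]);x=np.cross(y,z)
D=R.from_matrix(np.c_[x,y,z])
print("t",o["time_s"],"pos",o["eef_pos"],"F",o["contact_force"],"w",o["grip_width"])
print("twist to D",(r.inv()*D).as_rotvec())
T=eval(sys.argv[1]) if len(sys.argv)>1 else []
for t in T: print(t,M.T@(np.array(t)-o["eef_pos"]))
E
python3 go.py "[[.4637,.203,.24],[.4637,.203,.156]]"
```

```text
t 1.35 pos [ 0.4314 -0.2576  0.3319] F [-0.8521  0.5263 -0.1355] w 0.08480403091114866
twist to D [-0.0002  0.0007 -0.0007]
[0.4637, 0.203, 0.24] [ 0.0079 -0.4617  0.092 ]
[0.4637, 0.203, 0.156] [ 0.0079 -0.4617  0.176 ]
```

Request:
{"name": "apply_moves", "arguments": {
  "twist": [
    [0,0,0],
    [0,0,0],
    [0,0,0],
    [0,0,0],
    [0,0,0],
    [0,0,0],
    [0,0,0],
    [0,0,0],
    [0,0,0],
    [0,0,0]
  ],
  "dp": [
    [0.001,-0.055,0],
    [0.002,-0.11,0.01],
    [0.003,-0.165,0.02],
    [0.004,-0.22,0.03],
    [0.005,-0.275,0.04],
    [0.006,-0.33,0.05],
    [0.007,-0.385,0.07],
    [0.008,-0.44,0.09],
    [0.008,-0.462,0.092],
    [0.008,-0.462,0.092]
  ],
  "fingers": [0.085,0.085,0.085,0.085,0.085,0.085,0.085,0.085,0.085,0.085]
}}

```text
time_s: 2.6
eef_pos: [0.4625, 0.2039, 0.2399]
tool_rot: [-3.14, 0.077, 0.002]
contact_force: [-0.6, -0.5, 0.2]
grip_width: 0.0854
```

```bash
python3 go.py "[[.4637,.203,.24],[.4637,.203,.156]]"; python3 - <<'E'
from h import *
s=viewer.capture("scene");t=viewer.capture("top")
crop(s,372,185,40,7,"s1");crop(t,280,215,40,7,"t1")
E
```

```text
t 2.6 pos [0.4625 0.2039 0.2399] F [-0.6232 -0.4907  0.1742] w 0.08540965625283688
twist to D [-0.0003  0.0016  0.0034]
[0.4637, 0.203, 0.24] [ 0.0013  0.0008 -0.0001]
[0.4637, 0.203, 0.156] [0.0014 0.0009 0.0839]
s1 x0 332 y0 145 sc 7
t1 x0 240 y0 175 sc 7
```

View pics/s1.png

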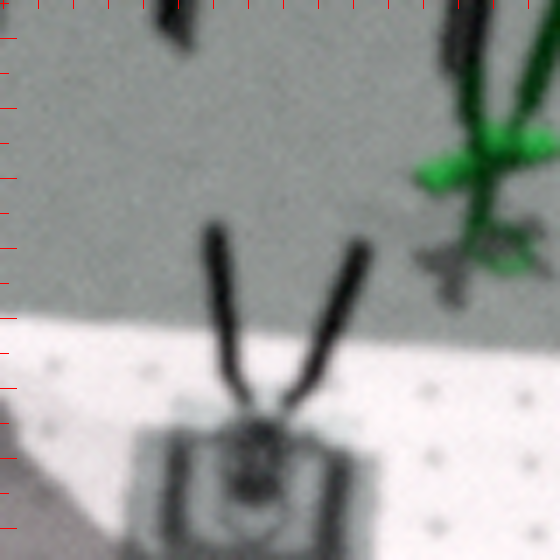

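View pics/t1.png

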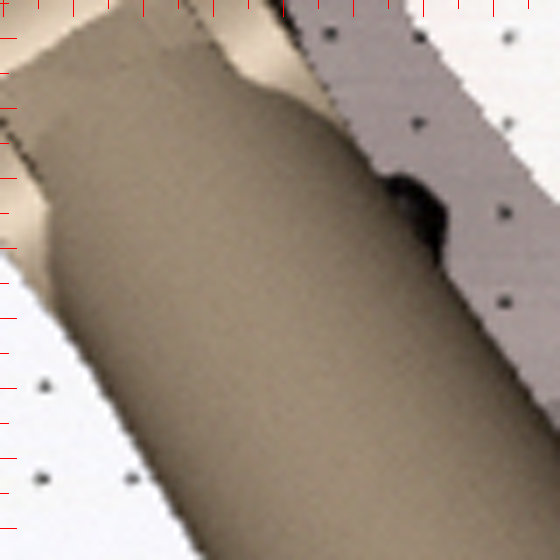

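Request:
{"name": "apply_moves", "arguments": {
  "twist": [
    [0,0,0.003],
    [0,0,0.003],
    [0,0,0.003],
    [0,0,0.003],
    [0,0,0.003],
    [0,0,0.003],
    [0,0,0.003],
    [0,0,0.003],
    [0,0,0.003],
    [0,0,0.003]
  ],
  "dp": [
    [0.001,0.001,0.01],
    [0.001,0.001,0.022],
    [0.001,0.001,0.034],
    [0.001,0.001,0.044],
    [0.001,0.001,0.054],
    [0.001,0.001,0.064],
    [0.001,0.001,0.074],
    [0.001,0.001,0.084],
    [0.001,0.001,0.084],
    [0.001,0.001,0.084]
  ],
  "fingers": [0.085,0.085,0.085,0.085,0.085,0.085,0.085,0.085,0.085,0.085]
}}

```text
time_s: 3.95
eef_pos: [0.4645, 0.2013, 0.1566]
tool_rot: [-3.14, 0.088, -0.001]
contact_force: [0.9, -0.1, 0.4]
grip_width: 0.0852
```

```bash
python3 go.py "[[.4637,.203,.156]]"; python3 - <<'E'
from h import *
s=viewer.capture("scene");
crop(s,372,185,40,7,"s2")
E
```

```text
t 3.95 pos [0.4645 0.2013 0.1566] F [ 0.9492 -0.1119  0.4044] w 0.08516837297404668
twist to D [-0.0002 -0.0004 -0.0037]
[0.4637, 0.203, 0.156] [-0.0009 -0.0016  0.0006]
s2 x0 332 y0 145 sc 7
```

View pics/s2.png

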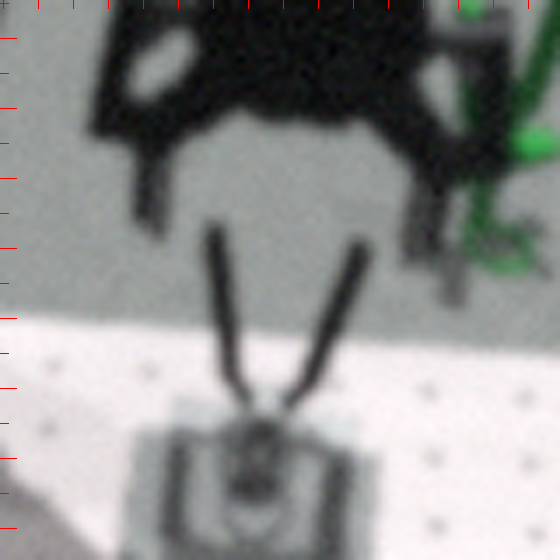

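```bash
python3 - <<'E'
from h import *
for z in(.131,.144,.156,.172):
  for y in(-.0427,.0427): 
    p=proj("scene",np.array([.4645,.2013+y,z])); print(z,y,p,(p-[332,145]+.5)*7)
for y in(-.027,.027):
    p=proj("scene",np.array([.463,.203+y,.172])); print('h',y,p,(p-[332,145]+.5)*7)
E
```

```text
0.131 -0.0427 [353.97171246 189.08066054] [157.30198725 312.06462377]
0.131 0.0427 [386.79953752 191.44395933] [387.09676265 328.60771532]
0.144 -0.0427 [354.33895663 185.30649243] [159.87269641 285.645447  ]
0.144 0.0427 [387.4403258  187.67435429] [391.58228062 302.22048006]
0.156 -0.0427 [354.6833743  181.76691219] [162.2836201  260.86838535]
0.156 0.0427 [388.04132309 184.1388302 ] [395.78926165 277.47181143]
0.172 -0.0427 [355.15091096 176.96203817] [165.55637672 227.2342672 ]
0.172 0.0427 [388.85721769 179.3391164 ] [401.5005238  243.87381478]
h -0.027 [362.00446521 177.07076328] [213.53125645 227.99534297]
h 0.027 [383.29829573 178.57151494] [362.5880701  238.50060459]
```

```bash
python3 - <<'E'
from h import *
s=np.load("scene0.npy");crop(s,93,65,36,8,"s0g")
c=np.array([.1837,-.6229,.2316]);y=np.array([.2829,-.9591,0])
for dz in(.025,.012,0,-.02):
  for k in(-1,1):
    p=proj("scene",c+k*.0427*y-[0,0,dz]);print(dz,k,(p-[57,29]+.5)*8)
s=viewer.capture("scene");crop(s,372,160,40,7,"s3")
E
```

```text
s0g x0 57 y0 29 sc 8
0.025 -1 [506.69757051 505.88048933]
0.025 1 [270.96930238 523.24289903]
0.012 -1 [496.17301318 475.10698571]
0.012 1 [258.67523863 492.25131601]
0 -1 [486.3276027  446.31928801]
0 1 [247.1728139  463.25534215]
-0.02 -1 [469.63352729 397.50629058]
-0.02 1 [227.66532938 414.07975314]
s3 x0 332 y0 120 sc 7
```

View pics/s0g.png

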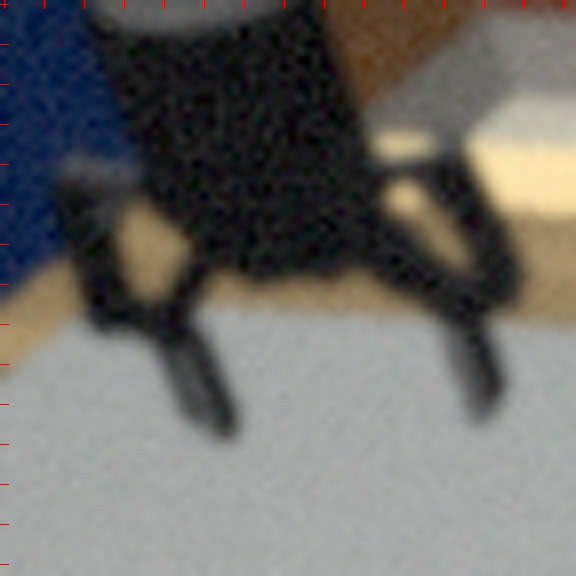

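View pics/s3.png

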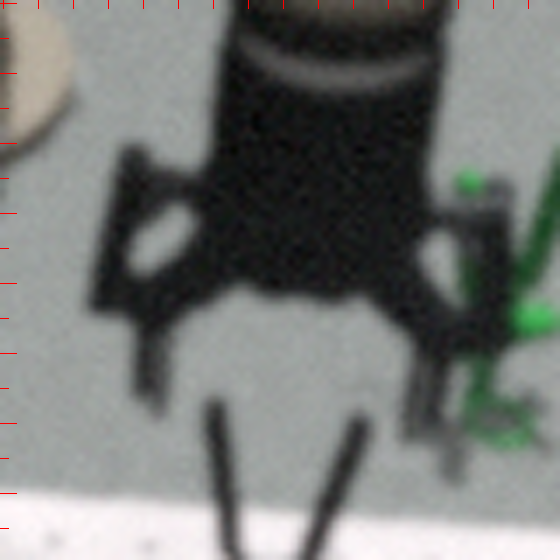

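```bash
python3 - <<'E'
from h import *
for x in(.4645,.485,.505):
  for z in(.19,.204,.217,.23):
    p=proj("scene",np.array([x,.2013,z])); print(x,z,(p-[332,120]+.5)*7)
E
```

```text
0.4645 0.19 [288.45036335 371.87609819]
0.4645 0.204 [292.54906176 341.16978637]
0.4645 0.217 [296.42356567 312.14307757]
0.4645 0.23 [300.36587747 282.60837084]
0.485 0.19 [288.77402166 408.20139895]
0.485 0.204 [292.93755475 377.37366008]
0.485 0.217 [296.87440631 348.22432246]
0.485 0.23 [300.88121409 318.5570132 ]
0.505 0.19 [289.09924084 444.70188233]
0.505 0.204 [293.32802957 413.76222212]
0.505 0.217 [297.32766569 384.49914224]
0.505 0.23 [301.39945377 354.70816716]
```

Request:
{"name": "apply_moves", "arguments": {
  "twist": [
    [0,0,-0.003],
    [0,0,-0.003],
    [0,0,-0.003],
    [0,0,-0.003],
    [0,0,-0.003],
    [0,0,-0.003],
    [0,0,-0.003],
    [0,0,-0.003],
    [0,0,-0.003],
    [0,0,-0.003]
  ],
  "dp": [
    [-0.001,-0.001,0.003],
    [-0.001,-0.001,0.006],
    [-0.001,-0.001,0.01],
    [-0.001,-0.001,0.014],
    [-0.001,-0.001,0.018],
    [-0.001,-0.001,0.02],
    [-0.001,-0.001,0.02],
    [-0.001,-0.001,0.02],
    [-0.001,-0.001,0.02],
    [-0.001,-0.001,0.02]
  ],
  "fingers": [0.085,0.085,0.085,0.085,0.085,0.08,0.075,0.07,0.066,0.066]
}}

```text
time_s: 5.3
eef_pos: [0.4634, 0.2023, 0.1366]
tool_rot: [3.14, -0.083, 0.0]
contact_force: [0.2, 0.4, -0.4]
grip_width: 0.0661
```

```bash
python3 go.py "[[.4637,.203,.156]]"; python3 - <<'E'
from h import *
s=viewer.capture("scene");
crop(s,372,180,40,7,"s4")
E
```

```text
t 5.3 pos [0.4634 0.2023 0.1366] F [ 0.163   0.4257 -0.3578] w 0.06613551135753418
twist to D [ 0.     -0.0003 -0.0007]
[0.4637, 0.203, 0.156] [ 0.0003 -0.0008 -0.0194]
s4 x0 332 y0 140 sc 7
```

View pics/s4.png

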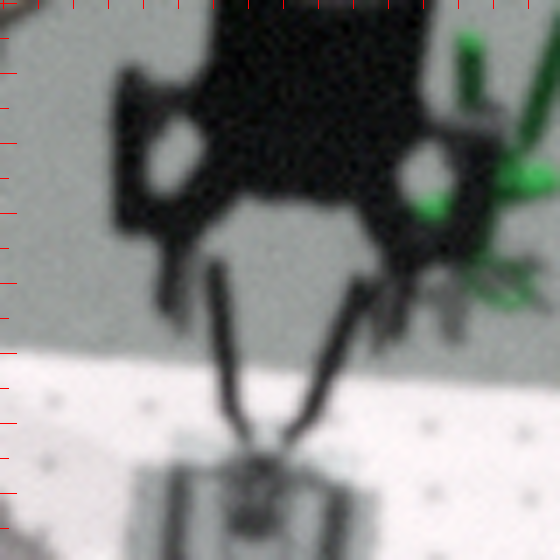

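Request:
{"name": "apply_moves", "arguments": {
  "twist": [
    [0,0,0],
    [0,0,0],
    [0,0,0],
    [0,0,0],
    [0,0,0],
    [0,0,0],
    [0,0,0],
    [0,0,0],
    [0,0,0],
    [0,0,0]
  ],
  "dp": [
    [0,-0.001,0],
    [0,-0.001,0],
    [0,-0.001,0],
    [0,-0.001,0],
    [0,-0.001,0],
    [0,-0.001,0],
    [0,-0.001,0],
    [0,-0.001,0],
    [0,-0.001,0],
    [0,-0.001,0]
  ],
  "fingers": [0.064,0.061,0.058,0.055,0.052,0.049,0.046,0.044,0.042,0.042],
  "force": 20
}}

```text
time_s: 6.6
eef_pos: [0.4648, 0.2032, 0.1381]
tool_rot: [3.14, -0.084, 0.005]
contact_force: [-0.9, -2.2, 11.0]
grip_width: 0.0424
```

```bash
python3 go.py "[[.4637,.203,.156]]"; python3 - <<'E'
from h import *
s=viewer.capture("scene");
crop(s,372,180,40,7,"s5")
E
```

```text
t 6.6 pos [0.4648 0.2032 0.1381] F [-0.9467 -2.2408 11.0328] w 0.042353217031379016
twist to D [-0.     -0.003  -0.0013]
[0.4637, 0.203, 0.156] [-0.0011  0.0003 -0.0179]
s5 x0 332 y0 140 sc 7
```

View pics/s5.png

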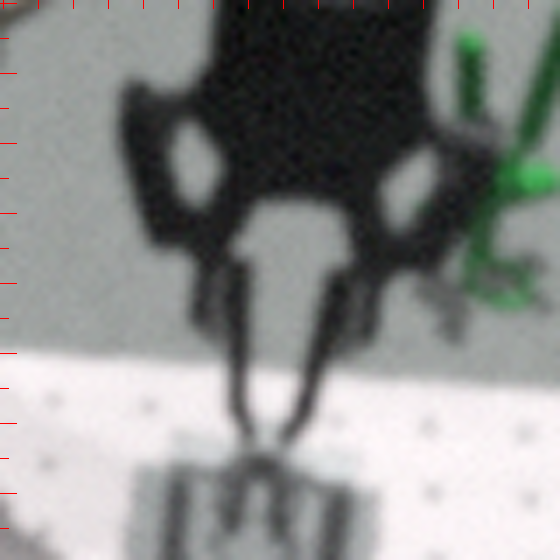

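Request:
{"name": "apply_moves", "arguments": {
  "twist": [
    [0,0,0],
    [0,0,0],
    [0,0,0],
    [0,0,0],
    [0,0,0],
    [0,0,0],
    [0,0,0],
    [0,0,0],
    [0,0,0],
    [0,0,0]
  ],
  "dp": [
    [0,0,-0.001],
    [0,0,-0.002],
    [0,0,-0.002],
    [0,0,-0.003],
    [0,0,-0.003],
    [0,0,-0.003],
    [0,0,-0.003],
    [0,0,-0.003],
    [0,0,-0.003],
    [0,0,-0.003]
  ],
  "fingers": [0.042,0.041,0.04,0.039,0.038,0.037,0.036,0.035,0.034,0.034],
  "force": 20
}}

```text
time_s: 7.9
eef_pos: [0.4639, 0.2032, 0.14]
tool_rot: [3.14, -0.084, 0.002]
contact_force: [-0.9, -1.6, 6.1]
grip_width: 0.0341
```

```bash
python3 go.py "[[.4637,.203,.156]]"; python3 - <<'E'
from h import *
s=viewer.capture("scene");
crop(s,372,180,40,7,"s6")
E
```

```text
t 7.9 pos [0.4639 0.2032 0.14  ] F [-0.8893 -1.6194  6.0745] w 0.034120903276028354
twist to D [ 0.0001 -0.0011 -0.0009]
[0.4637, 0.203, 0.156] [-0.0001  0.0002 -0.016 ]
s6 x0 332 y0 140 sc 7
```

View pics/s6.png

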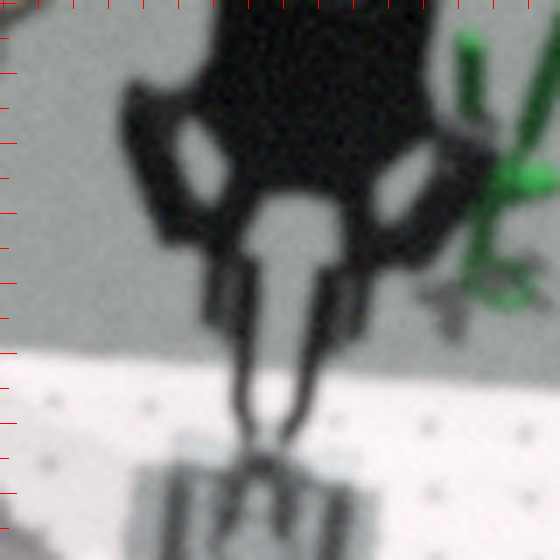

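Request:
{"name": "apply_moves", "arguments": {
  "twist": [
    [0,0,0],
    [0,0,0],
    [0,0,0],
    [0,0,0],
    [0,0,0],
    [0,0,0],
    [0,0,0],
    [0,0,0],
    [0,0,0],
    [0,0,0]
  ],
  "dp": [
    [0,0,-0.001],
    [0,0,-0.001],
    [0,0,-0.001],
    [0,0,-0.001],
    [0,0,-0.001],
    [0,0,-0.001],
    [0,0,-0.001],
    [0,0,-0.001],
    [0,0,-0.001],
    [0,0,-0.001]
  ],
  "fingers": [0.034,0.0335,0.033,0.0325,0.032,0.0315,0.031,0.0305,0.03,0.03],
  "force": 20
}}

```text
time_s: 9.2
eef_pos: [0.4637, 0.2032, 0.1408]
tool_rot: [3.14, -0.084, 0.001]
contact_force: [-1.1, -1.9, 5.3]
grip_width: 0.0301
```

```bash
python3 go.py "[[.4637,.203,.156]]"; python3 - <<'E'
from h import *
s=viewer.capture("scene");
crop(s,372,180,40,7,"s7")
E
```

```text
t 9.2 pos [0.4637 0.2032 0.1408] F [-1.1421 -1.9347  5.3467] w 0.03012411751620672
twist to D [ 0.0001 -0.0006 -0.0009]
[0.4637, 0.203, 0.156] [ 0.0001  0.0002 -0.0152]
s7 x0 332 y0 140 sc 7
```

View pics/s7.png

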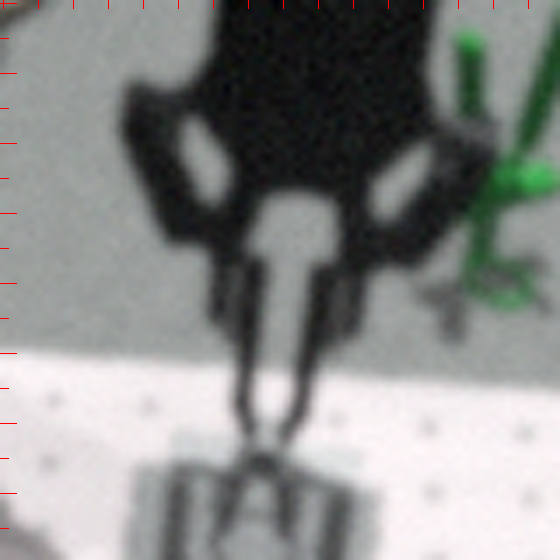

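Request:
{"name": "apply_moves", "arguments": {
  "twist": [
    [0,0,0],
    [0,0,0],
    [0,0,0],
    [0,0,0],
    [0,0,0],
    [0,0,0],
    [0,0,0],
    [0,0,0],
    [0,0,0],
    [0,0,0]
  ],
  "dp": [
    [0,0,-0.003],
    [0,0,-0.008],
    [0,0,-0.016],
    [0,0,-0.028],
    [0,0,-0.042],
    [0,0,-0.058],
    [0,0,-0.072],
    [0,0,-0.082],
    [0,0,-0.086],
    [0,0,-0.086]
  ],
  "fingers": [0.03,0.03,0.03,0.03,0.03,0.03,0.03,0.03,0.03,0.03],
  "force": 20
}}

```text
time_s: 10.5
eef_pos: [0.4633, 0.2032, 0.2265]
tool_rot: [3.14, -0.084, 0.0]
contact_force: [0.9, 0.7, -1.6]
grip_width: 0.0303
```

```bash
python3 go.py "[[.4637,.203,.156]]"; python3 - <<'E'
from h import *
s=viewer.capture("scene");
crop(s,372,180,45,7,"s8")
E
```

```text
t 10.5 pos [0.4633 0.2032 0.2265] F [ 0.9051  0.6552 -1.6008] w 0.030302578475640246
twist to D [ 0.0002 -0.     -0.0008]
[0.4637, 0.203, 0.156] [0.0004 0.0001 0.0705]
s8 x0 327 y0 135 sc 7
```

View pics/s8.png

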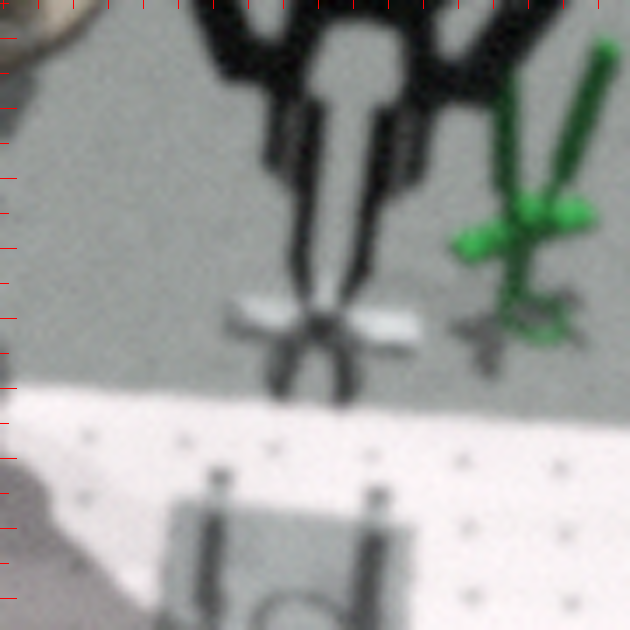

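```bash
python3 - <<'E'
from h import *
np.set_printoptions(precision=4,suppress=True)
print(onz("top",(282.8,228.6),.037),onz("top",(282.8,228.6),.018))
s=viewer.capture("scene");crop(s,372,220,25,12,"s9");crop(s,372,180,20,14,"s10")
p=proj("scene",np.array([.4475,.2037,.037+.0855]));print(p,(p-[352,160]+.5)*14)
p=(327+300/7-.5,135+600/7-.5);print(onz("scene",p,.018))
E
```

```text
[0.4475 0.204  0.037 ] [0.4499 0.2061 0.018 ]
s9 x0 347 y0 195 sc 12
s10 x0 352 y0 160 sc 14
[370.9308 188.5128] [272.0314 406.1789]
[0.462  0.2098 0.018 ]
```

View pics/s9.png

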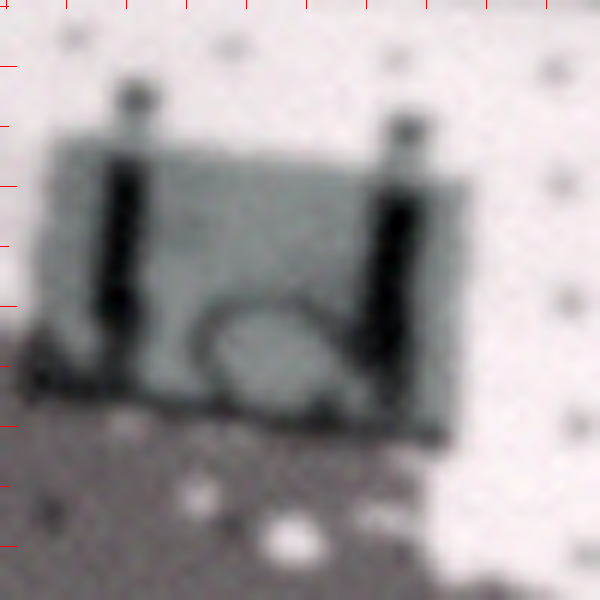

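View pics/s10.png

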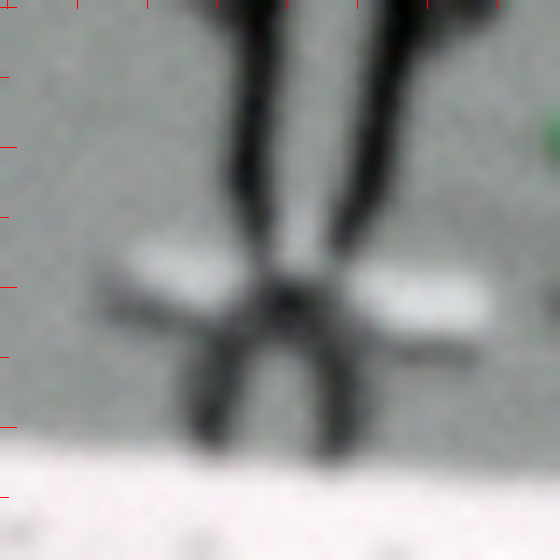

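```bash
python3 go.py "[[.669,-.0024,.2265],[.669,-.0024,.205]]"
```

```text
t 10.6 pos [0.463  0.203  0.2259] F [-0.6025 -0.3867 -2.2295] w 0.030375387398758783
twist to D [ 0.0006  0.001  -0.0008]
[0.669, -0.0024, 0.2265] [ 0.2166  0.1942 -0.0007]
[0.669, -0.0024, 0.205] [0.2166 0.1941 0.0208]
```

Request:
{"name": "apply_moves", "arguments": {
  "twist": [
    [0,0,0],
    [0,0,0],
    [0,0,0],
    [0,0,0],
    [0,0,0],
    [0,0,0],
    [0,0,0],
    [0,0,0],
    [0,0,0],
    [0,0,0]
  ],
  "dp": [
    [0.01,0.009,0],
    [0.03,0.027,0],
    [0.06,0.054,0],
    [0.095,0.085,0],
    [0.13,0.116,0],
    [0.162,0.145,0],
    [0.188,0.168,0],
    [0.206,0.185,0],
    [0.216,0.194,0],
    [0.216,0.194,0]
  ],
  "fingers": [0.03,0.03,0.03,0.03,0.03,0.03,0.03,0.03,0.03,0.03]
}}

```text
time_s: 11.85
eef_pos: [0.6689, -0.0032, 0.2257]
tool_rot: [3.14, -0.086, -0.002]
contact_force: [-0.1, 0.7, -1.9]
grip_width: 0.0299
```

```bash
python3 go.py "[[.669,-.0024,.2265],[.669,-.0024,.205]]"; python3 - <<'E'
from h import *
s=viewer.capture("scene");t=viewer.capture("top")
crop(s,284,230,45,7,"s11");crop(t,350,160,40,8,"t11");np.save("s11.npy",s);np.save("t11.npy",t)
E
```

```text
t 11.85 pos [ 0.6689 -0.0032  0.2257] F [-0.1136  0.6506 -1.9087] w 0.02993718348839198
twist to D [ 0.0002  0.0011 -0.0025]
[0.669, -0.0024, 0.2265] [ 0.0001 -0.0008 -0.0008]
[0.669, -0.0024, 0.205] [ 0.0001 -0.0008  0.0207]
s11 x0 239 y0 185 sc 7
t11 x0 310 y0 120 sc 8
```

View pics/s11.png

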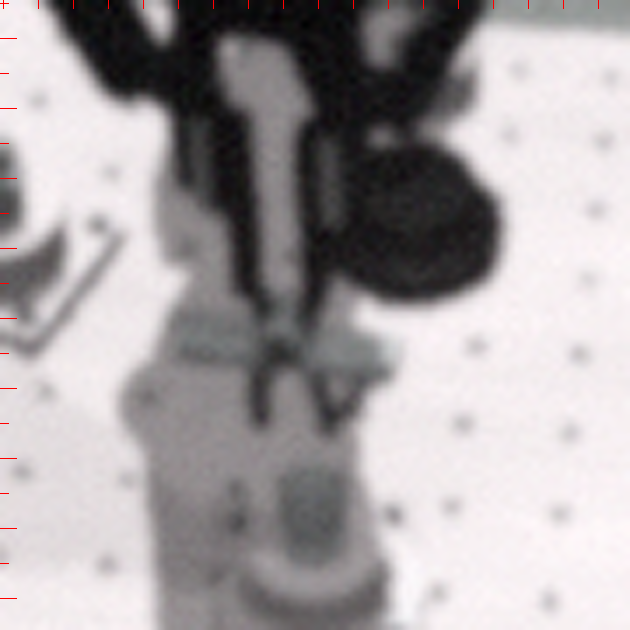

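View pics/t11.png

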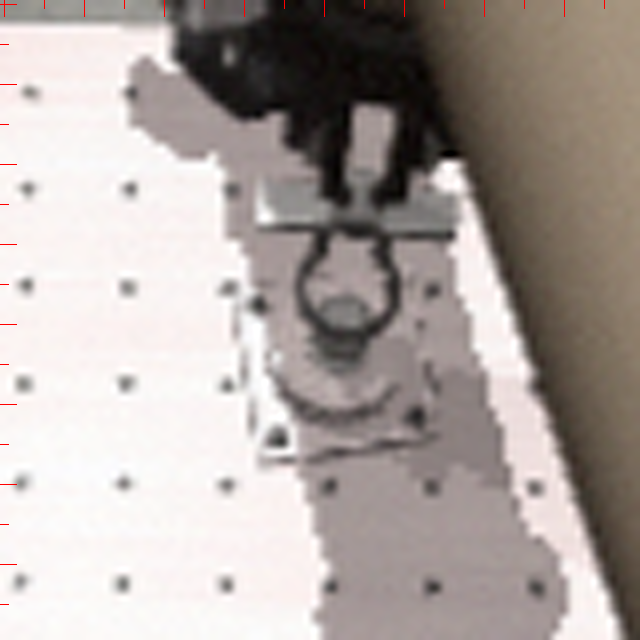

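```bash
python3 - <<'E'
from h import *
np.set_printoptions(precision=4,suppress=True)
t=np.load("t11.npy");s=np.load("s11.npy")
crop(t,353,157,13,24,"t12");crop(s,284,238,14,22,"s12")
C=lambda x,y:(310+x/8-.5,120+y/8-.5)
print(onz("top",C(349,285),.1227),onz("top",C(343,315),.078))
for X in([.6524,-.0025,.122],): print(proj("scene",np.array(X)),proj("top",np.array(X)))
E
```

```text
t12 x0 340 y0 144 sc 24
s12 x0 270 y0 224 sc 22
[ 0.652  -0.001   0.1227] [ 0.6544 -0.0014  0.078 ]
[281.5734 240.3716] [353.6353 155.0672]
```

View pics/t12.png

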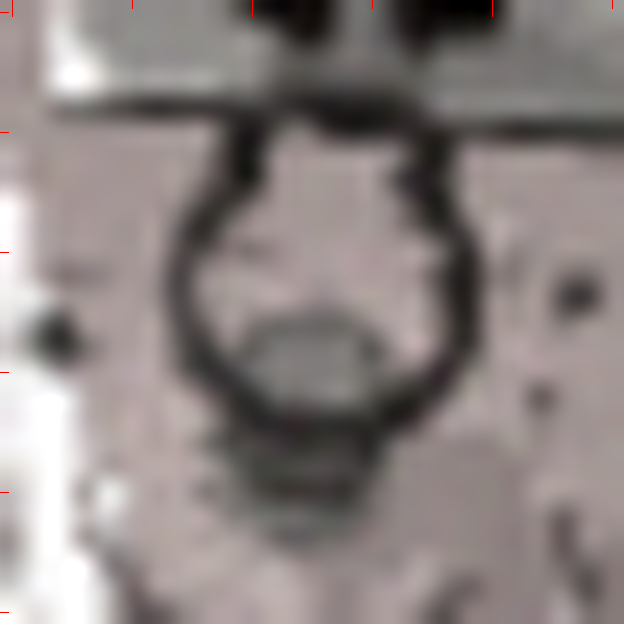

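View pics/s12.png

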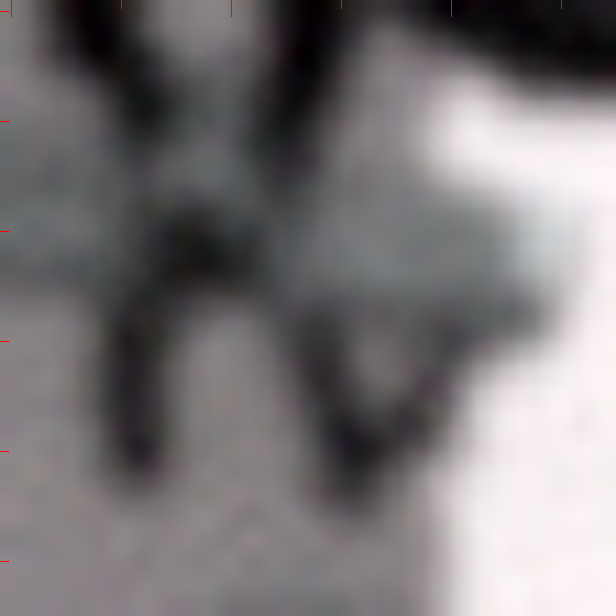

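Request:
{"name": "apply_moves", "arguments": {
  "twist": [
    [0,0,0],
    [0,0,0],
    [0,0,0],
    [0,0,0],
    [0,0,0],
    [0,0,0],
    [0,0,0],
    [0,0,0],
    [0,0,0],
    [0,0,0]
  ],
  "dp": [
    [0,-0.0004,0.004],
    [0,-0.0004,0.009],
    [0,-0.0004,0.014],
    [0,-0.0004,0.02],
    [0,-0.0004,0.026],
    [0,-0.0004,0.03],
    [0,-0.0004,0.032],
    [0,-0.0004,0.033],
    [0,-0.0004,0.033],
    [0,-0.0004,0.033]
  ],
  "fingers": [0.03,0.03,0.03,0.03,0.03,0.03,0.03,0.03,0.03,0.03]
}}

```text
time_s: 13.2
eef_pos: [0.6689, -0.0015, 0.1937]
tool_rot: [3.14, -0.083, 0.001]
contact_force: [-0.4, 1.0, -2.7]
grip_width: 0.0303
```

```bash
python3 go.py "[[.669,-.0024,.2265],[.669,-.0024,.1543]]"; python3 - <<'E'
from h import *
s=viewer.capture("scene");t=viewer.capture("top")
crop(s,284,245,18,22,"s13");crop(t,353,159,13,30,"t13");np.save("s13.npy",s);np.save("t13.npy",t)
E
```

```text
t 13.2 pos [ 0.6689 -0.0015  0.1937] F [-0.3944  0.9667 -2.7223] w 0.030256036305216037
twist to D [ 0.0001 -0.0005 -0.0008]
[0.669, -0.0024, 0.2265] [ 0.0001  0.0009 -0.0328]
[0.669, -0.0024, 0.1543] [0.0001 0.0009 0.0394]
s13 x0 266 y0 227 sc 22
t13 x0 340 y0 146 sc 30
```

View pics/s13.png

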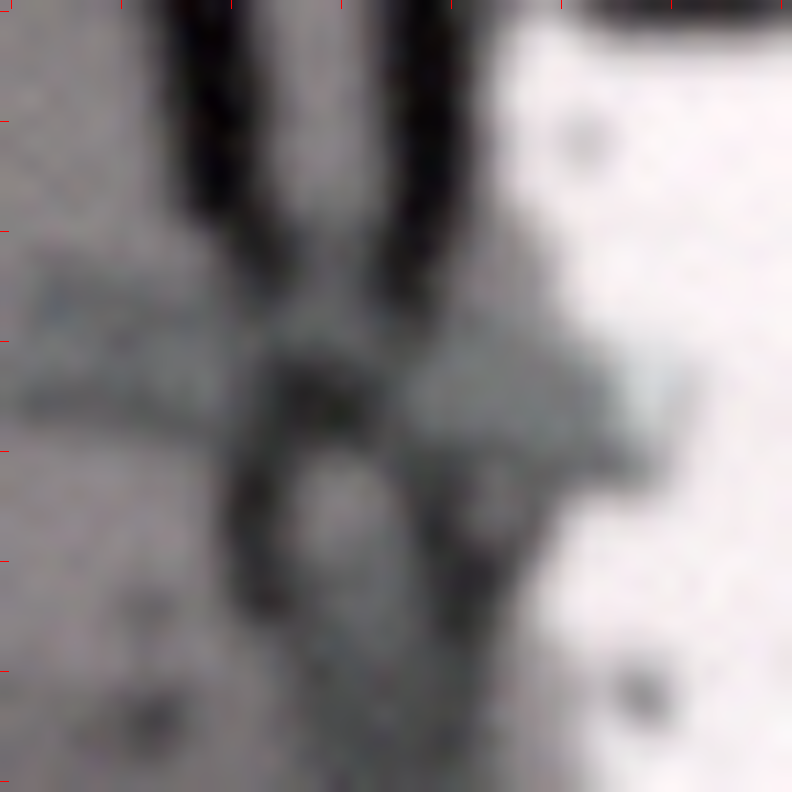

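View pics/t13.png

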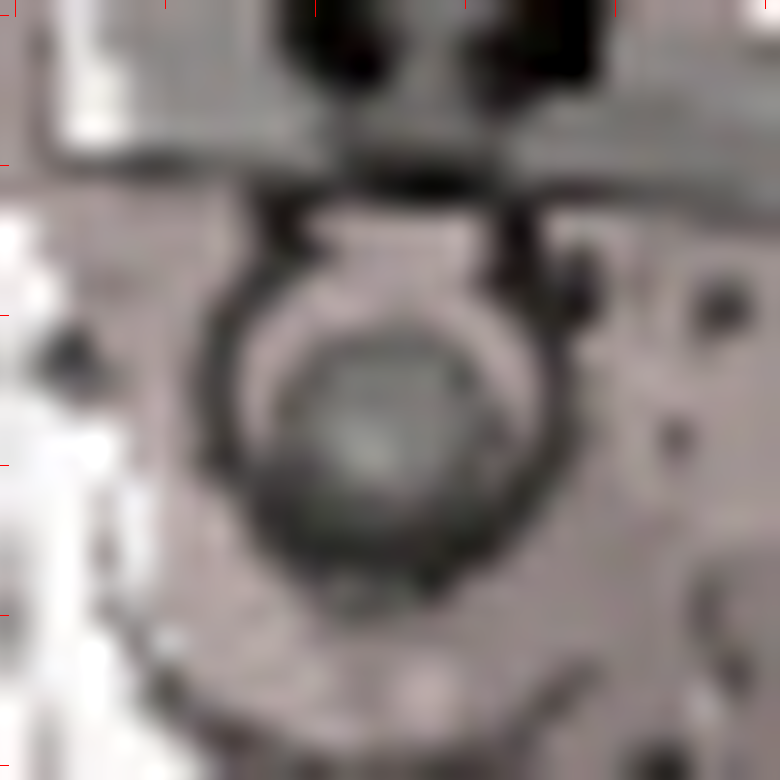

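```bash
python3 - <<'E'
from h import *
np.set_printoptions(precision=4,suppress=True)
C=lambda x,y:(340+x/30-.5,146+y/30-.5)
print("ring",onz("top",C(386,390),.0899),"tip",onz("top",C(388,432),.078),"axle72",onz("top",C(390,450),.072))
# expected outlines
def circ(c,r):
    a=np.linspace(0,2*np.pi,60);q=np.array([proj("top",np.array([c[0]+r*np.cos(t),c[1]+r*np.sin(t),c[2]])) for t in a]);q=(q-[340,146]+.5)*30;return q
for n,c,r in(("ringo",[.6525,-.0017,.0899],.019),("ringi",[.6525,-.0017,.0899],.015),("axle",[.6525,-.0017,.072],.012),("tip",[.6525,-.0017,.078],.008)):
    q=circ(c,r);print(n,q.min(0),q.max(0))
E
```

```text
ring [ 0.6519 -0.0007  0.0899] tip [ 0.6512 -0.0016  0.078 ] axle72 [ 0.6512 -0.0022  0.072 ]
ringo [203.0743 199.3582] [589.0745 570.2534]
ringi [243.694  238.2138] [548.426  531.0247]
axle [265.3344 321.6599] [505.6845 552.8029]
tip [308.5071 342.233 ] [469.4978 497.0157]
```

Request:
{"name": "apply_moves", "arguments": {
  "twist": [
    [0,0,0],
    [0,0,0],
    [0,0,0],
    [0,0,0],
    [0,0,0],
    [0,0,0],
    [0,0,0],
    [0,0,0],
    [0,0,0],
    [0,0,0]
  ],
  "dp": [
    [0.0002,0.001,0],
    [0.0002,0.001,0.001],
    [0.0002,0.001,0.003],
    [0.0002,0.001,0.006],
    [0.0002,0.001,0.009],
    [0.0002,0.001,0.012],
    [0.0002,0.001,0.014],
    [0.0002,0.001,0.015],
    [0.0002,0.001,0.015],
    [0.0002,0.001,0.015]
  ],
  "fingers": [0.03,0.03,0.03,0.03,0.03,0.03,0.03,0.03,0.03,0.03]
}}

```text
time_s: 14.55
eef_pos: [0.669, -0.0026, 0.1786]
tool_rot: [3.14, -0.083, 0.0]
contact_force: [0.1, -0.0, -1.9]
grip_width: 0.0302
```

```bash
python3 go.py "[[.669,-.0026,.1583]]"; python3 - <<'E'
from h import *
np.set_printoptions(precision=4,suppress=True)
t=viewer.capture("top")
crop(t,353,159,13,30,"t14")
def circ(c,r):
    a=np.linspace(0,2*np.pi,60);q=np.array([proj("top",np.array([c[0]+r*np.cos(t),c[1]+r*np.sin(t),c[2]])) for t in a]);q=(q-[340,146]+.5)*30;return q
z=.037+env.get_obs()["eef_pos"][2]-.1408
for n,c,r in(("ringo",[.6525,-.0019,z],.019),("ringi",[.6525,-.0019,z],.015),("axle",[.6525,-.0019,.072],.012)):
    q=circ(c,r);print(n,q.min(0),q.max(0))
E
```

```text
t 14.55 pos [ 0.669  -0.0026  0.1786] F [ 0.1165 -0.02   -1.9247] w 0.030151688945491893
twist to D [ 0.0001 -0.0003 -0.0008]
[0.669, -0.0026, 0.1583] [-0.      0.      0.0203]
t14 x0 340 y0 146 sc 30
ringo [198.4808 245.9152] [579.8983 612.6649]
ringi [238.6185 284.3388] [539.7328 573.877 ]
axle [267.3374 321.6819] [507.6887 552.8255]
```

View pics/t14.png

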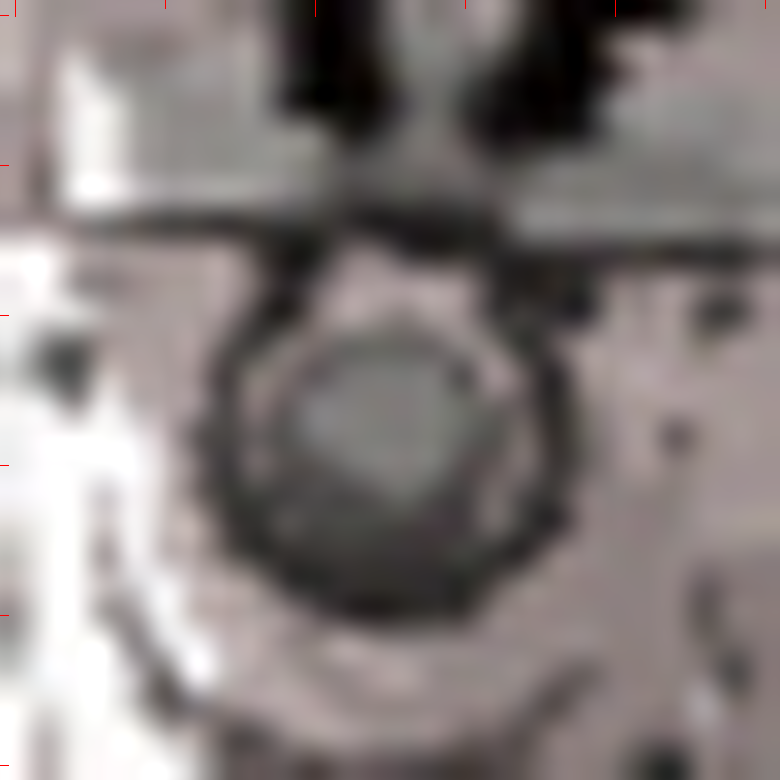

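Request:
{"name": "apply_moves", "arguments": {
  "twist": [
    [0,0,0],
    [0,0,0],
    [0,0,0],
    [0,0,0],
    [0,0,0],
    [0,0,0],
    [0,0,0],
    [0,0,0],
    [0,0,0],
    [0,0,0]
  ],
  "dp": [
    [0.0002,0,0.001],
    [0.0002,0,0.003],
    [0.0002,0,0.006],
    [0.0002,0,0.009],
    [0.0002,0,0.012],
    [0.0002,0,0.015],
    [0.0002,0,0.018],
    [0.0002,0,0.0195],
    [0.0002,0,0.02],
    [0.0002,0,0.02]
  ],
  "fingers": [0.03,0.03,0.03,0.03,0.03,0.03,0.03,0.03,0.03,0.03]
}}

```text
time_s: 15.85
eef_pos: [0.6692, -0.0026, 0.1586]
tool_rot: [3.14, -0.083, 0.0]
contact_force: [-0.0, 0.4, -2.0]
grip_width: 0.03
```

```bash
python3 go.py "[[.669,-.0026,.1583]]"; python3 - <<'E'
from h import *
np.set_printoptions(precision=4,suppress=True)
t=viewer.capture("top");s=viewer.capture("scene")
crop(t,353,161,13,30,"t15");crop(s,284,258,18,22,"s15")
def circ(n,c,r,o,k):
    a=np.linspace(0,2*np.pi,60);q=np.array([proj(n,np.array([c[0]+r*np.cos(t),c[1]+r*np.sin(t),c[2]])) for t in a]);q=(q-o+.5)*k;return q
for z in(.0515,.0545,.0575):
  q=circ("top",[.6525,-.0019,z],.019,[340,148],30);print("top",z,q.min(0),q.max(0))
  q=circ("scene",[.6525,-.0019,z],.019,[266,240],22);print("sc",z,q.min(0),q.max(0))
E
```

```text
t 15.85 pos [ 0.6692 -0.0026  0.1586] F [-0.05    0.3544 -1.9814] w 0.029957335741888674
twist to D [ 0.0001 -0.0001 -0.0008]
[0.669, -0.0026, 0.1583] [-0.0002  0.      0.0003]
t15 x0 340 y0 148 sc 30
s15 x0 266 y0 240 sc 22
top 0.0515 [188.5234 255.8638] [563.0507 616.3697]
sc 0.0515 [214.914  313.9059] [561.185  585.3747]
top 0.0545 [189.7834 247.0126] [565.1825 608.3092]
sc 0.0545 [213.3752 296.5312] [560.3563 568.0622]
top 0.0575 [191.0492 238.1202] [567.3242 600.2111]
sc 0.0575 [211.8302 279.0866] [559.5241 550.6779]
```

View pics/t15.png

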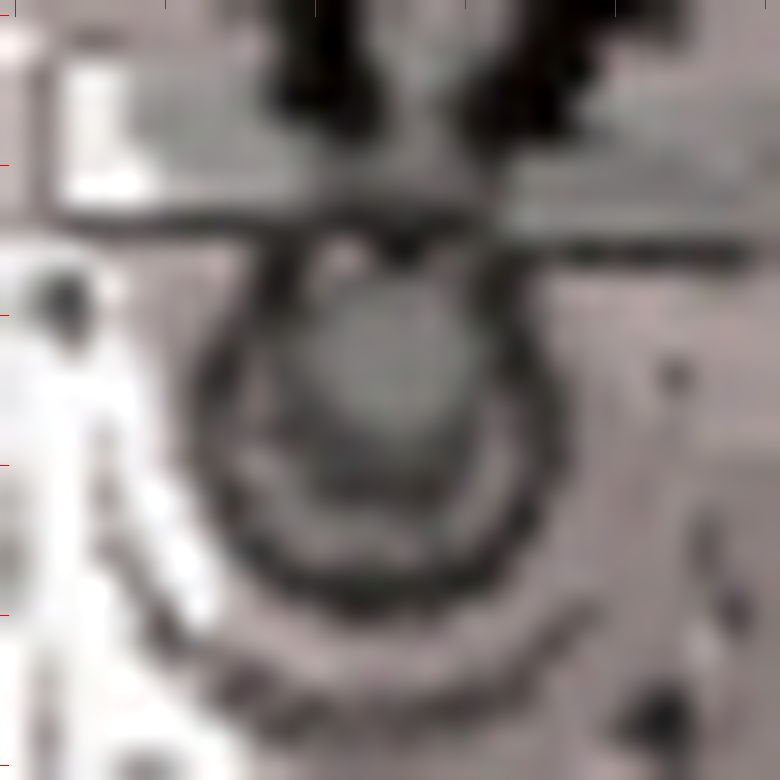

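View pics/s15.png

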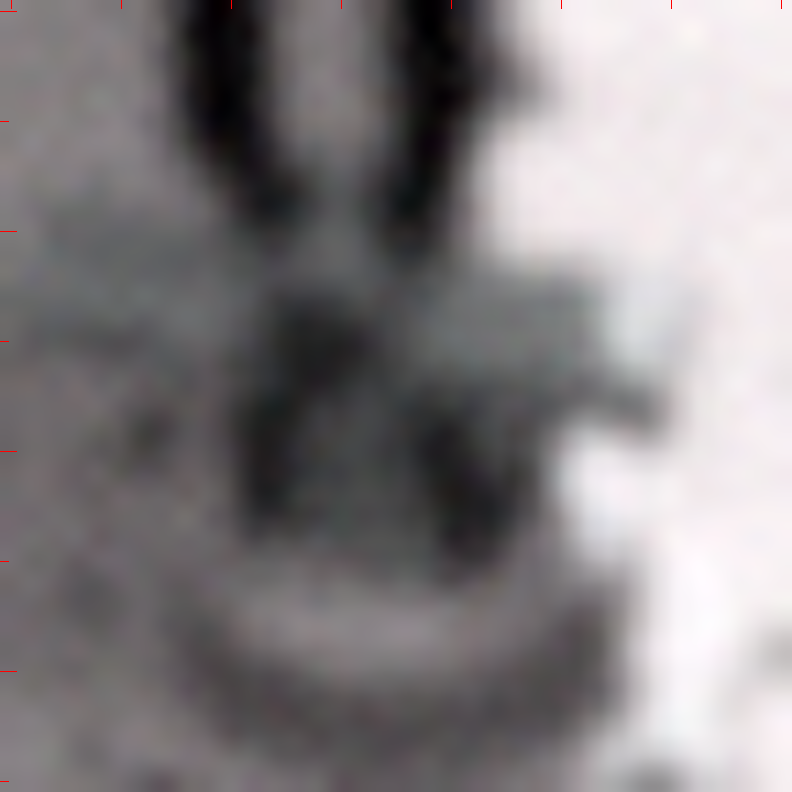

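```bash
python3 - <<'E'
from h import *
c,s=np.cos(-.0524),np.sin(-.0524)
for z in(.0845,.0875,.0905):
  X=np.array([.669+.008*c-.035*s,-.0026+.008*s+.035*c,z]);print(z,(proj("scene",X)-[266,240]+.5)*22)
o=env.get_obs();print(o["eef_pos"],o["contact_force"],o["joint_vel"].round(3),o["grip_width"],o["time_s"])
E
```

```text
0.0845 [654.22370094 470.03606438]
0.0875 [653.5547589 451.9421993]
0.0905 [652.88295567 433.77094339]
[ 0.66921123 -0.00262458  0.15861287] [-0.54392412 -0.00880582 -1.25067772] [-0.     0.     0.001  0.001 -0.002 -0.    -0.   ] 0.02994793069269579 15.95
```

```bash
python3 - <<'E'
from workcell import env, job
print(job.finish_job()); o=env.get_obs();print(o["time_s"],o["eef_pos"],o["contact_force"],o["grip_width"])
E
```

```text
the job is handed in; nothing more can be done
None
the job is handed in; nothing more can be done
```

The pliers are lifted from their stand and squeezed parallel. The spread ring is lowered around the groove of the grooved stub, and I handed the job in at about 16 s. No verdict was reported.

**Last checks:**
- **Squeeze:** the finger opening was 29.9 mm, against 30 mm for parallel handles.
- **Ring position:** in the top view the ring sits concentric with the axle to within about 1 mm. By dead reckoning its mid-thickness is 0.3 mm above the groove's middle.
- **Load on the stub:** the wrist force showed only the pliers' weight, about 1.3 to 2 N, so nothing was leaning on the stub.
- **Level:** the tool was vertical to within 0.001 rad.

**What disagreed:**
- **Fingertip height:** with the gripper open, the camera showed the fingertips about 24 mm higher than the stated geometry. I gripped 16 to 20 mm lower than planned, and the handles came parallel as expected.
- **Scene-view height:** the cross bar's edge in the scene view suggests the pliers could be 1 to 3 mm higher than dead reckoning. The top view does not show this. At the high end of that range the ring would be at the edge of the allowed 3.2 mm.

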